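# Hang the pipette back on its stand and tug-test it

### The arm

A 7-joint arm with a two-finger parallel gripper is mounted at the origin on the work surface. World frame = base frame: x ahead of the robot, y to its left, z up, the work surface at z = 0. Lengths are in m, angles in rad, forces in N, time in s.
With the tool pointing down it reaches from about 0.4 to 0.85 m from the base axis. Payload 10.4 kg.
Tool frame: the origin (TCP) lies where the fingers leave the gripper's body, on its centre line; the fingertips stand 73 mm ahead of it and the grasp point (between the pads) lies 54 mm ahead of it; z points along the fingers, y is the direction in which the jaws open and shut (so a half turn about z gives the same grasp; the last joint's range is limited). The gripper opens to 85 mm and grips with 20 to 120 N. Pads are 22 mm wide; open, the fingers measure 114 mm over their backs; the gripper's body (76 mm by 85 mm) begins 54 mm behind the grasp point. The pads swing forward as they close: fully open they stand 13 mm farther back than shut.
Start: joints at [1.168, 0.332, -0.065, 1.46, 0.022, 1.35, -0.088], TCP at [0.232, -0.58, 0.304] pointing down, gripper open.
Joint ranges: [-2.6, 2.6], [-0.5, 2.12], [-1.47, 1.34], [0.16, 2.42], [-1.27, 4.41], [0.06, 2.06], [-2.6, 2.6]. Speed limits (rad/s): [2.22, 2.22, 2.79, 2.79, 3.14, 3.14, 3.14].

### API

Orientations are given as a rotation vector (axis times angle).
In Python, from rig import * gives the robot as it stands. The module is installed in compiled form; this text tells all that it offers.
- The arm moves only by the tool send_rows, never from a script. Its argument "series" is a list of rows, each an object of numbers: "wx", "wy", "wz": the turn, a rotation vector about the world's x, y, z in rad; "dx", "dy", "dz": the shift along the world's x, y, z in cm; "fingers": the finger opening in cm, from 0 to 8.54. A call has 1 to 12 rows; each row shifts and turns the commanded pose from where the row before left it; what a row does not reach is not made up. A row lasts 1/10 s, in which the tool goes at most 50 mm and 8.59 degrees, less where a joint would pass 70% of its speed; a pose out of reach is approached as far as the arm can. A call with a gripper value outside its range is refused whole. The fingers move at their own pace and stop on an object; "force" is the grip in N (left out, the last holds). Time passes only in rows, so rows that do not move let the fingers close. It gives the time, the measured TCP pose, the force and the opening at its end, in the units of the state.
- get_state(): the state, without advancing time (a new reading comes with each control period).
- snapshot(name): name is "side" or "top" or "wrist"; returns a dict with "frame" (480x640x3 uint8, red, green, blue), "mtx" (3x3 intrinsics, pixels), "distortion" ([k1, k2, p1, p2, k3] as OpenCV has them; the pictures are not rectified), "R" (3x3) and "t" (3): a world point X has camera coordinates R X + t; the wrist camera has in their place "T_tool_cam" (4x4, takes a point from camera to tool coordinates, whose origin is the TCP and whose axes are the flange's). Camera axes: x right, y down, z forward; pixel columns grow to the right and rows downward; lengths in m; the calibration is good to about 2 mm. A picture is of the moment at which its call begins: read the wrist's pose just before it. There is no depth.
- job_done(): hands the job in, once; it reports no verdict.
The state is a dict: "t": time; "q": joint angles; "joint_vel": joint speeds; "joint_torque": joint torques, N m; "eef_pos": TCP position; "tool_rot": TCP orientation; "contact_force": force on the tool from outside, world axes, zero at the start; "moment": the same for the moment, N m; "grip_width": opening from 0.0 (shut) to 1.0 (fully open).
Only numpy, scipy, OpenCV 4.12 (cv2) and the standard library are available. Lean on these libraries where they do the work, as an engineer would, in place of code of your own. Each camera call takes 0.05 s, during which the arm holds its last target. There are 200 camera calls.

### The job

The pipette has been left standing in the tube rack. Lift it out and hang it by its finger hook on the empty hanger of the pipette stand, letting it down gently between the hanger's two horns; while you still hold it, tug it straight down lightly (some 5 to 10 N, for a good half second) to be sure that it is held, then let go and leave it hanging. Leave the hung pipettes, the tubes and the other things on the bench as they are.

Things in the scene. Friction and masses are not known exactly. Their poses are not given: they have to be found in the camera images.
- pipette_grip (a point): White pipette, 225 mm tall, 95 g, upright in a hole of the rack; this point: on the handle's axis, 190 mm above its lower end, a good grip. z up, x to its finger hook, y across the flat sides. Handle 26 (x) by 24 mm (y), from 100 mm below this point (there it rests on the rack's top) to 15 mm above; button's top 35 mm above. Below the handle a shaft 90 mm long, 16 mm wide at its top.
- pipette: The same pipette; origin at its lower end, same axes. Its grey finger hook slides on a spine and stays as the last user set it, untracked: its level underside lies 17 mm below to 6 mm above the height of pipette_grip. The gap under the hook, spine to inner face of its turned-down tip, runs from 21 to 36 mm in x. The hook is 16 mm wide (y), 8 mm thick; its tip reaches 14 mm below the underside.
- pipette_gap (a point): A fixed point of the same pipette, 28.5 mm in +x from pipette_grip, same height and axes: straight above or below the middle of the gap under the finger hook, whatever the hook's height. It comes over the seat's origin when the pipette hangs.
- hanger_seat: Seat of the empty hanger: a round bar along y, on top of an upright plate 8 mm thick (x). Origin: middle of the bar's top line, 225 mm above the bench. z up; +x points from the robot's side to the stand's rail. Two round-topped horns at the bar's ends rise 9 mm above the origin, 20 mm apart inside. Hung, the hook's underside bears on the bar. Rigid: a millimetre or two of pull makes 10 N.
- hanger: The whole empty hanger, grey plastic, 36 mm wide; origin and axes as hanger_seat. Behind its plate (+x) is a channel 26 mm wide, 52 mm deep, for the hook's tip; its front face reaches 60 mm down and the pipette's back leans on it. The pipette comes from -x, its x axis along the hanger's x axis, the tip passing over the horns. Other hangers are 75 or 150 mm away along y.
- stand: Pipette stand: grey base 150 by 300 mm, two steel posts, an aluminium rail along its y, 185 mm high, with three hangers 75 mm apart (y = -75, 0, +75 mm, over the stand's origin in x). Fixed. Origin: on the bench under the middle hanger's seat; +x away from the robot.
- rack: White tube rack, 90 by 140 mm, 100 mm high, two rows of three holes 19.5 mm wide. Fixed. Origin: centre of its underside, z up.
- pipette_b_grip (a point): A pipette of the same shape that already hangs on a hanger; point as in pipette_grip. To be left hanging.
- pipette_c_grip (a point): The other pipette that already hangs; point as in pipette_grip. To be left hanging.
- tube_a: Capped tube in the rack, 17 mm wide, 107 mm tall, its cap's top 113 mm above the bench. Origin at its lower end.
- tube_b: The other capped tube in the rack; same size.
- jar_amber: Amber jar, 64 mm wide, 90 mm tall. Origin at its underside.
- jar_clear: Greenish jar, 72 mm wide, 100 mm tall. Origin at its underside.
- beaker: Glass beaker, 72 mm wide, 95 mm tall. Origin at its underside.
- tip_box: Box of pipette tips, 87 by 127 by 72 mm. Origin at its underside.
Things that resemble listed ones, but are neither listed nor needed, are in the scene too. What is shaped like the pipette but yellow is not meant.

How it is judged:
By the outcome, as a careful person would: the job done as asked, in the order asked, and still so for the second after the job is handed in, with the robot touching nothing.
It also fails if it takes over 54 s, if anything falls off the work surface, if the arm or the gripper's body presses on something with over 40 N, if the wrist force passes 120 N, or if a joint passes its speed limit or range.

## Working session

There is one attempt and no reset: what is moved stays moved. The work goes in short steps, Python scripts to look and compute and a tool call to move; the robot and the scene stay as the last step left them, time stands still between calls to the robot, and variables do not carry over. Pictures are saved under pics/ and viewed, about 8 in all and at most 12, crops included, and the job is handed in when it is done.

Besides the shell and the picture viewer there is one more tool, called after ">>>" in YAML: its name, and indented under it one key for each argument. send_rows: Moves the arm, as the interface text tells. Its arguments: {"type":"object","properties":{"series":{"type":"array"},"force":{"type":"number"}},"required":["series"]}

```bash
mkdir -p pics; cat > h.py <<'E'
from rig import *
import numpy as np, cv2
def load(n):
    d=np.load(f'pics/{n}.npz'); return d
def snap(n,tag):
    st=get_state(); s=snapshot(n)
    K=np.array(s['mtx']);D=np.array(s['distortion'])
    if 'R' in s: R=np.array(s['R']);t=np.array(s['t'])
    else:
        T=np.eye(4);T[:3,:3]=cv2.Rodrigues(np.array(st['tool_rot'],float))[0];T[:3,3]=st['eef_pos']
        M=np.linalg.inv(T@np.array(s['T_tool_cam']));R=M[:3,:3];t=M[:3,3]
    cv2.imwrite(f'pics/{tag}.png',s['frame'][:,:,::-1])
    np.savez(f'pics/{tag}.npz',K=K,D=D,R=R,t=t,f=s['frame'])
    return load(tag)
def ray(c,px):
    u=cv2.undistortPoints(np.array([[px]],float),c['K'],c['D'])[0,0]
    d=c['R'].T@np.array([u[0],u[1],1]); return -c['R'].T@c['t'], d/np.linalg.norm(d)
def plane(c,px,z):
    o,d=ray(c,px); return o+d*(z-o[2])/d[2]
def tri(obs):
    A=np.zeros((3,3));b=np.zeros(3);L=[]
    for c,px in obs:
        o,d=ray(c,px);P=np.eye(3)-np.outer(d,d);A+=P;b+=P@o;L.append((P,o))
    X=np.linalg.solve(A,b);return X,[np.linalg.norm(P@(X-o)) for P,o in L]
def proj(c,X):
    return cv2.projectPoints(np.array([X],float),cv2.Rodrigues(c['R'])[0],c['t'],c['K'],c['D'])[0][0,0]
E
python3 - <<'E'
from h import *
np.set_printoptions(precision=3,suppress=True)
print(get_state())
for n in('side','top'):
    c=snap(n,n+'0');print(n,-c['R'].T@c['t'],c['R'][2])
E
```

```text
{'t': 0.0, 'q': array([ 1.168,  0.333, -0.065,  1.461,  0.022,  1.35 , -0.089]), 'joint_vel': array([-0.001, -0.001,  0.   , -0.001,  0.   ,  0.001, -0.001]), 'joint_torque': array([  0.   , -62.545,   0.049, -39.16 ,   0.016,   0.01 ,   0.   ]), 'eef_pos': array([ 0.232, -0.58 ,  0.303]), 'tool_rot': array([-3.084, -0.593,  0.001]), 'contact_force': array([ 1.024, -0.72 , -0.313]), 'moment': array([ 0.009, -0.029, -0.035]), 'grip_width': 1.0029805521646185}
side [0.024 0.78  0.754] [ 0.38  -0.757 -0.533]
top [ 0.369 -0.06   1.177] [ 0.083  0.014 -0.996]
```

View pics/side0.png

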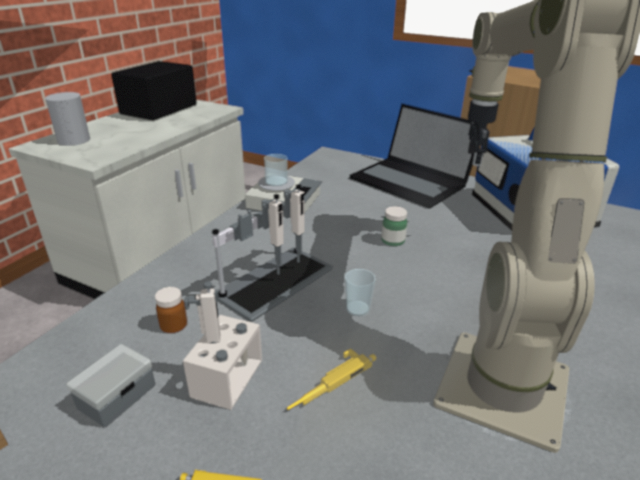

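View pics/top0.png

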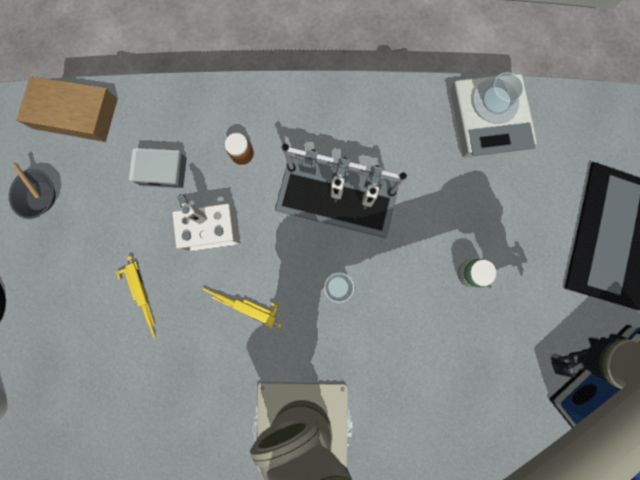

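Side view: the white pipette stands in the rack at (208,315); look-alikes are the hung pipettes (277,225) and (298,212), and two yellow ones, (335,380) and (220,478). In the top view the pipette is at (190,208) and the empty hanger seems to be the leftmost, (311,157). I'll check both in one close crop.

```bash
python3 - <<'E'
from h import *
s=load('side0')['f'];t=load('top0')['f']
a=cv2.resize(s[190:390,175:325],None,fx=2.66,fy=2.66,interpolation=cv2.INTER_CUBIC)[:600,:399]
a=cv2.resize(s[190:390,175:308],(399,600),interpolation=cv2.INTER_CUBIC)
b=cv2.resize(t[180:255,165:245],(400,375)[:2],interpolation=cv2.INTER_CUBIC)  #x5
c=cv2.resize(t[135:180,275:355],(400,225),interpolation=cv2.INTER_CUBIC)  #x5
cv2.imwrite('pics/crop1.png',np.hstack([a,np.vstack([b,c])])[:,:,::-1])
E
```

```text
(no output)
```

View pics/crop1.png

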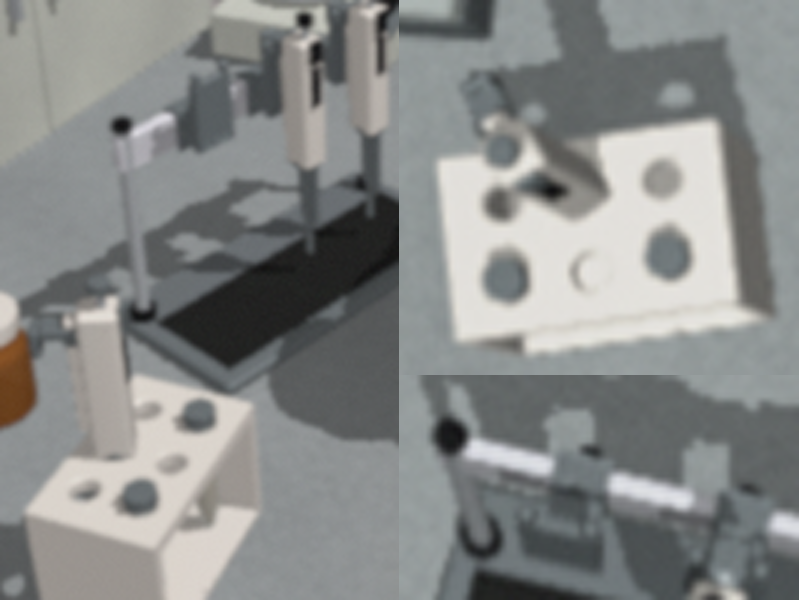

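```bash
python3 - <<'E'
from h import *
np.set_printoptions(precision=4,suppress=True)
S=load('side0');T=load('top0')
cs=lambda x,y:(175+x/3,190+y/3)
c1=lambda x,y:(165+(x-399)/5,180+y/5)
c2=lambda x,y:(275+(x-399)/5,135+(y-375)/5)
print('button',tri([(S,cs(97,300)),(T,c1(503,150))]),plane(T,c1(503,150),.235))
print('hole',plane(T,c1(582,192),.1))
print('rack holes',[plane(T,c1(*p),.1) for p in((503,203),(662,180),(590,270))],[plane(T,c1(*p),.113) for p in ((507,273),(669,252))])
print('hook',tri([(S,cs(50,328)),(T,c1(483,100))]))
print('posts',plane(T,(285,147),.2),plane(T,(403,177),.2))
print('hanger horns',plane(T,c2(565,455),.225),plane(T,c2(605,462),.225),tri([(S,cs(210,80)),(T,c2(580,460))]))
R=cv2.Rodrigues(np.array([-3.084,-.593,.001]))[0];print(R)
E
```

```text
button (array([0.5228, 0.2472, 0.2229]), [np.float64(0.0015903216911096851), np.float64(0.0015903216911096491)]) [0.5222 0.2442 0.235 ]
hole [0.5236 0.2476 0.1   ]
rack holes [array([0.5181, 0.2868, 0.1   ]), array([0.5296, 0.2082, 0.1   ]), array([0.4855, 0.2423, 0.1   ])] [array([0.4824, 0.2794, 0.113 ]), array([0.4929, 0.2005, 0.113 ])]
hook (array([0.5483, 0.2635, 0.2033]), [np.float64(0.001607026083580855), np.float64(0.0016070260835808973)])
posts [0.6704 0.0373 0.2   ] [ 0.604 -0.224  0.2  ]
hanger horns [ 0.6538 -0.0156  0.225 ] [ 0.6507 -0.033   0.225 ] (array([ 0.644 , -0.0271,  0.2145]), [np.float64(0.01153848050650258), np.float64(0.01153848050650246)])
[[ 0.9287  0.3709 -0.0008]
 [ 0.3709 -0.9287  0.001 ]
 [-0.0004 -0.0012 -1.    ]]
```

>>> send_rows:
  series:
    - {"dx": 2,"dy": 4,"dz": 1}
    - {"dx": 2,"dy": 4,"dz": 1}
    - {"dx": 2,"dy": 4,"dz": 1}
    - {"dx": 2,"dy": 4,"dz": 1}
    - {"dx": 2,"dy": 4,"dz": 1}
    - {"dx": 2,"dy": 4,"dz": 1}
    - {"dx": 2,"dy": 4,"dz": 1}
    - {"dx": 2,"dy": 4,"dz": 1}
    - {"dx": 2,"dy": 4,"dz": 1}
    - {"dx": 2,"dy": 4,"dz": 1}
    - {"dx": 2,"dy": 4,"dz": 1}
    - {"dx": 2,"dy": 4,"dz": 1}

```text
validation failed for argument at $.se...
```

>>> send_rows:
  series:
    - {"wx": 0,"wy": 0,"wz": 0,"dx": 2,"dy": 4,"dz": 1,"fingers": 8.5}
    - {"wx": 0,"wy": 0,"wz": 0,"dx": 2,"dy": 4,"dz": 1,"fingers": 8.5}
    - {"wx": 0,"wy": 0,"wz": 0,"dx": 2,"dy": 4,"dz": 1,"fingers": 8.5}
    - {"wx": 0,"wy": 0,"wz": 0,"dx": 2,"dy": 4,"dz": 1,"fingers": 8.5}
    - {"wx": 0,"wy": 0,"wz": 0,"dx": 2,"dy": 4,"dz": 1,"fingers": 8.5}
    - {"wx": 0,"wy": 0,"wz": 0,"dx": 2,"dy": 4,"dz": 1,"fingers": 8.5}
    - {"wx": 0,"wy": 0,"wz": 0,"dx": 2,"dy": 4,"dz": 1,"fingers": 8.5}
    - {"wx": 0,"wy": 0,"wz": 0,"dx": 2,"dy": 4,"dz": 1,"fingers": 8.5}
    - {"wx": 0,"wy": 0,"wz": 0,"dx": 2,"dy": 4,"dz": 1,"fingers": 8.5}
    - {"wx": 0,"wy": 0,"wz": 0,"dx": 2,"dy": 4,"dz": 1,"fingers": 8.5}
    - {"wx": 0,"wy": 0,"wz": 0,"dx": 2,"dy": 4,"dz": 1,"fingers": 8.5}
    - {"wx": 0,"wy": 0,"wz": 0,"dx": 2,"dy": 4,"dz": 1,"fingers": 8.5}

```text
t: 1.3
eef_pos: [0.472, -0.0987, 0.4243]
tool_rot: [3.085, 0.593, -0.0]
contact_force: [0.6, -0.6, -0.3]
grip_width: 0.995
```

>>> send_rows:
  series:
    - {"wx": 0,"wy": 0,"wz": 0,"dx": 2,"dy": 4,"dz": 0,"fingers": 8.5}
    - {"wx": 0,"wy": 0,"wz": 0,"dx": 1,"dy": 3,"dz": 0,"fingers": 8.5}
    - {"wx": 0,"wy": 0,"wz": 0,"dx": 0,"dy": 0,"dz": 0,"fingers": 8.5}

```text
t: 1.6
eef_pos: [0.5023, -0.0255, 0.4237]
tool_rot: [-3.081, -0.604, -0.0]
contact_force: [-0.3, -0.3, 0.5]
grip_width: 0.997
```

```bash
python3 - <<'E'
from h import *
np.set_printoptions(precision=4,suppress=True)
c=snap('wrist','w1');print(-c['R'].T@c['t'],c['R'][2],proj(c,[.65,-.025,.225]))
E
```

```text
[0.5708 0.002  0.4926] [-0.2682 -0.1083 -0.9572] [397.427   39.3644]
```

View pics/w1.png

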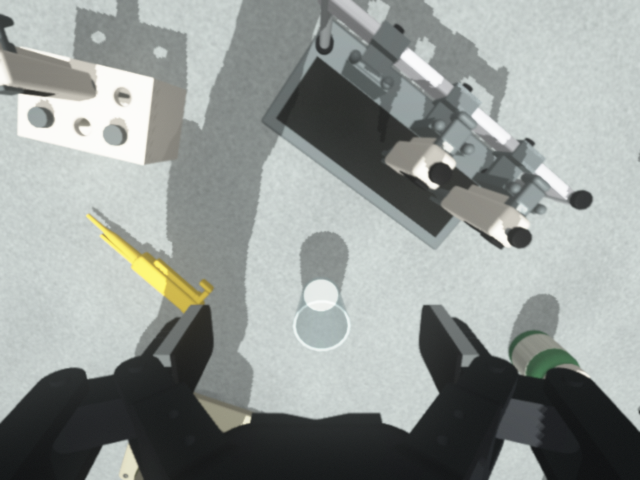

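>>> send_rows:
  series:
    - {"wx": 0,"wy": 0,"wz": 0,"dx": 4,"dy": 0,"dz": -2,"fingers": 8.5}
    - {"wx": 0,"wy": 0,"wz": 0,"dx": 4,"dy": 0,"dz": -2,"fingers": 8.5}
    - {"wx": 0,"wy": 0,"wz": 0,"dx": 0,"dy": 0,"dz": 0,"fingers": 8.5}
    - {"wx": 0,"wy": 0,"wz": 0,"dx": 0,"dy": 0,"dz": 0,"fingers": 8.5}

```text
t: 2.05
eef_pos: [0.5817, -0.0318, 0.3824]
tool_rot: [-3.084, -0.591, 0.005]
contact_force: [-1.1, -0.4, 0.9]
grip_width: 0.992
```

```bash
python3 - <<'E'
from h import *
np.set_printoptions(precision=4,suppress=True)
c=snap('wrist','w2');p=proj(c,[.65,-.025,.225]);print(get_state()['eef_pos'],p)
w1=load('w1')['f'];x,y=int(p[0]),int(p[1])
x0=min(max(x-50,0),540);y0=min(max(y-75,0),330)
a=cv2.resize(c['f'][y0:y0+150,x0:x0+100],(400,600),interpolation=cv2.INTER_CUBIC)
b=cv2.resize(w1[20:120,330:430],(400,400),interpolation=cv2.INTER_CUBIC)
d=cv2.resize(w1[10:110,0:200],(400,200),interpolation=cv2.INTER_CUBIC)
print(x0,y0);cv2.imwrite('pics/crop2.png',np.hstack([a,np.vstack([b,d])])[:,:,::-1])
E
```

```text
[ 0.5814 -0.0313  0.384 ] [346.2469 148.2349]
296 73
```

View pics/crop2.png

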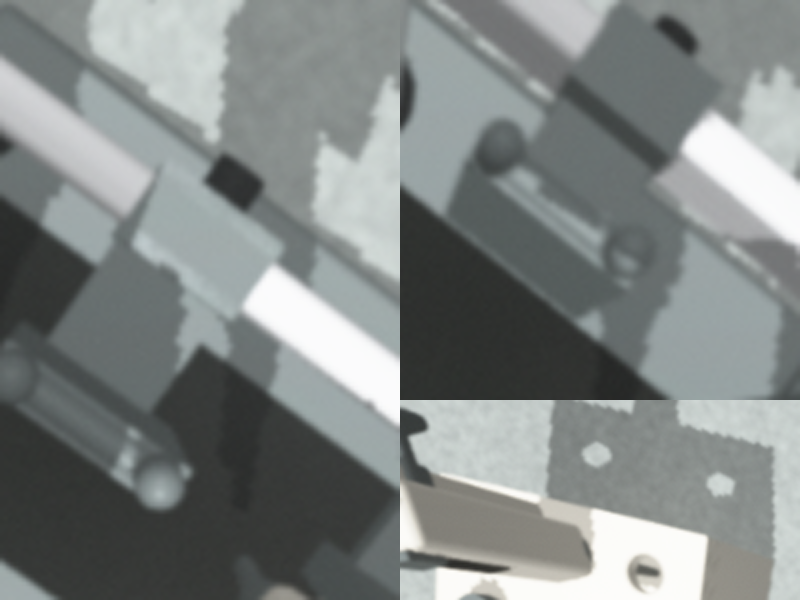

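```bash
python3 - <<'E'
from h import *
np.set_printoptions(precision=4,suppress=True)
a=load('w1');b=load('w2');T=load('top0')
H=[]
for p,q in(((355,56.25),(299,166.75)),((387,82.5),(335.5,193.5))):
    X=tri([(a,p),(b,q)]);P1=plane(a,p,.230);P2=plane(b,q,.230);print(X,P1,P2,proj(T,P2));H.append((P1+P2)/2)
d=H[0]-H[1];print(np.linalg.norm(d),(H[0]+H[1])/2,'yaw x',np.degrees(np.arctan2(-d[0],d[1])))
E
```

```text
(array([ 0.629 , -0.0024,  0.227 ]), [np.float64(0.000300644030837125), np.float64(0.0003006440308371316)]) [ 0.6283 -0.0026  0.23  ] [ 0.6293 -0.0021  0.23  ] [301.6688 161.3701]
(array([ 0.6221, -0.0295,  0.2275]), [np.float64(0.00020310367828696508), np.float64(0.00020310367828695847)]) [ 0.6216 -0.0294  0.23  ] [ 0.6224 -0.029   0.23  ] [314.1847 164.5397]
0.027690983556406683 [ 0.6254 -0.0158  0.23  ] yaw x -14.163461057107202
```

>>> send_rows:
  series:
    - {"wx": 0,"wy": 0,"wz": 0.03,"dx": -2,"dy": 3.5,"dz": 1,"fingers": 8.5}
    - {"wx": 0,"wy": 0,"wz": 0.03,"dx": -2,"dy": 3.5,"dz": 1,"fingers": 8.5}
    - {"wx": 0,"wy": 0,"wz": 0.03,"dx": -2,"dy": 3.5,"dz": 1,"fingers": 8.5}
    - {"wx": 0,"wy": 0,"wz": 0.03,"dx": -2,"dy": 3.5,"dz": 1,"fingers": 8.5}
    - {"wx": 0,"wy": 0,"wz": 0.03,"dx": -2,"dy": 3.5,"dz": 0,"fingers": 8.5}
    - {"wx": 0,"wy": 0,"wz": 0.03,"dx": -2,"dy": 3.5,"dz": 0,"fingers": 8.5}
    - {"wx": 0,"wy": 0,"wz": 0,"dx": 0,"dy": 0,"dz": 0,"fingers": 8.5}
    - {"wx": 0,"wy": 0,"wz": 0,"dx": 0,"dy": 0,"dz": 0,"fingers": 8.5}

```text
t: 2.9
eef_pos: [0.4608, 0.1798, 0.4254]
tool_rot: [3.016, 0.869, 0.005]
contact_force: [-0.7, -0.3, -0.5]
grip_width: 0.993
```

```bash
python3 - <<'E'
from h import *
np.set_printoptions(precision=4,suppress=True)
c=snap('wrist','w3');print(get_state()['eef_pos'],proj(c,[.523,.247,.235]),proj(c,[.548,.2635,.203]))
E
```

```text
[0.4615 0.1787 0.425 ] [279.3468 114.0633] [281.4093  74.7654]
```

View pics/w3.png

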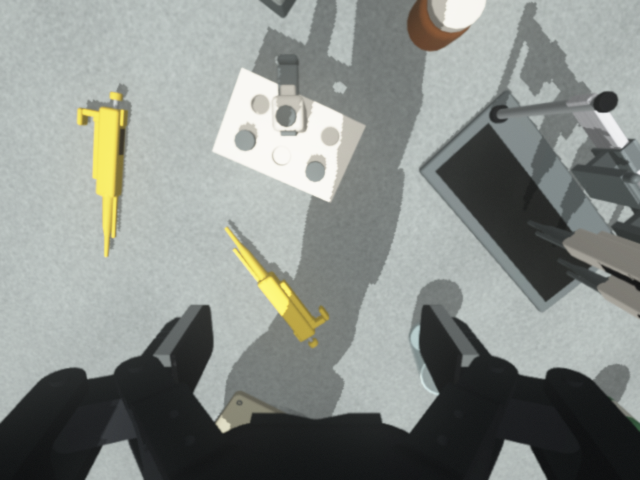

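```bash
python3 - <<'E'
from h import *
f=load('w3')['f'][45:145,240:340]
cv2.imwrite('pics/crop3.png',cv2.resize(f,(600,600),interpolation=cv2.INTER_CUBIC)[:,:,::-1])
E
```

```text
(no output)
```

View pics/crop3.png

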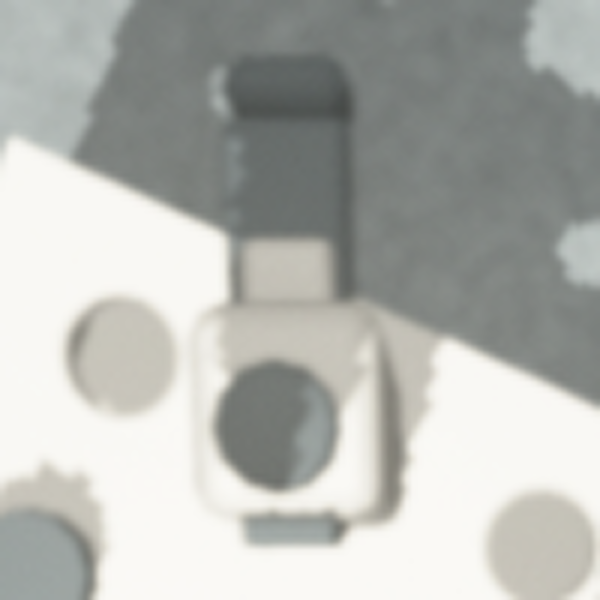

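```bash
python3 - <<'E'
from h import *
np.set_printoptions(precision=4,suppress=True)
c=load('w3');S=load('side0')
B=plane(c,(286.2,115.8),.235);Hn=plane(c,(288.3,113.3),.215);print(B,Hn)
sp=plane(c,(287.6,90),.215)
for z in(.192,.2,.212):
    k=plane(c,(288.3,59.7),z);d=k-(B+Hn)/2;print(z,k,np.hypot(*d[:2]),np.degrees(np.arctan2(d[1],d[0])))
d=sp-Hn;print('spine',sp,np.degrees(np.arctan2(d[1],d[0])))
R=cv2.Rodrigues(np.array(get_state()['tool_rot'],float))[0];print(R,np.degrees(np.arctan2(R[1,0],R[0,0])))
print(tri([(S,(175+47/3,190+328/3)),(c,(288.3,59.7))]))
E
```

```text
[0.5245 0.2424 0.235 ] [0.527  0.2438 0.215 ]
0.192 [0.5611 0.2662 0.192 ] 0.04218850306419374 33.1677028780708
0.2 [0.5601 0.265  0.2   ] 0.04066614502195007 32.46178469652325
0.212 [0.5586 0.2631 0.212 ] 0.038395327748380996 31.298247620092948
spine [0.5405 0.2526 0.215 ] 32.81899726541159
[[ 0.848   0.53    0.0026]
 [ 0.53   -0.848  -0.0015]
 [ 0.0014  0.0027 -1.    ]] 32.00699809749413
(array([0.5564, 0.2622, 0.1993]), [np.float64(0.004608226572338221), np.float64(0.0046082265723382705)])
```

>>> send_rows:
  series:
    - {"wx": 0,"wy": 0,"wz": 0,"dx": 3.2,"dy": 3.2,"dz": 0,"fingers": 8.5}
    - {"wx": 0,"wy": 0,"wz": 0,"dx": 3.2,"dy": 3.3,"dz": 0,"fingers": 8.5}
    - {"wx": 0,"wy": 0,"wz": 0,"dx": 0,"dy": 0,"dz": -4,"fingers": 8.5}
    - {"wx": 0,"wy": 0,"wz": 0,"dx": 0,"dy": 0,"dz": -4,"fingers": 8.5}
    - {"wx": 0,"wy": 0,"wz": 0,"dx": 0,"dy": 0,"dz": 0,"fingers": 6}
    - {"wx": 0,"wy": 0,"wz": 0,"dx": 0,"dy": 0,"dz": 0,"fingers": 6}
    - {"wx": 0,"wy": 0,"wz": 0,"dx": 0,"dy": 0,"dz": 0,"fingers": 6}

```text
t: 3.65
eef_pos: [0.5265, 0.2442, 0.3467]
tool_rot: [3.02, 0.866, 0.005]
contact_force: [1.1, 0.4, -0.1]
grip_width: 0.703
```

```bash
python3 - <<'E'
from h import *
np.set_printoptions(precision=4,suppress=True)
P=np.mean([get_state()['eef_pos'] for _ in range(5)],0);print(P)
E
```

```text
[0.5265 0.2442 0.3467]
```

>>> send_rows:
  series:
    - {"wx": 0,"wy": 0,"wz": 0,"dx": 0,"dy": 0,"dz": -3,"fingers": 6}
    - {"wx": 0,"wy": 0,"wz": 0,"dx": 0,"dy": 0,"dz": -3,"fingers": 6}
    - {"wx": 0,"wy": 0,"wz": 0,"dx": 0,"dy": 0,"dz": -2,"fingers": 6}
    - {"wx": 0,"wy": 0,"wz": 0,"dx": 0,"dy": 0,"dz": -1.4,"fingers": 6}
    - {"wx": 0,"wy": 0,"wz": 0,"dx": 0,"dy": 0,"dz": 0,"fingers": 6}

```text
t: 4.15
eef_pos: [0.5258, 0.2441, 0.2499]
tool_rot: [3.019, 0.867, -0.0]
contact_force: [-1.1, -0.4, 0.2]
grip_width: 0.702
```

>>> send_rows:
  series:
    - {"wx": 0,"wy": 0,"wz": 0,"dx": 0,"dy": 0,"dz": 0,"fingers": 4}
    - {"wx": 0,"wy": 0,"wz": 0,"dx": 0,"dy": 0,"dz": 0,"fingers": 3}
    - {"wx": 0,"wy": 0,"wz": 0,"dx": 0,"dy": 0,"dz": 0,"fingers": 2}
    - {"wx": 0,"wy": 0,"wz": 0,"dx": 0,"dy": 0,"dz": 0,"fingers": 1}
    - {"wx": 0,"wy": 0,"wz": 0,"dx": 0,"dy": 0,"dz": 0,"fingers": 1}
    - {"wx": 0,"wy": 0,"wz": 0,"dx": 0,"dy": 0,"dz": 0,"fingers": 1}
    - {"wx": 0,"wy": 0,"wz": 0,"dx": 0,"dy": 0,"dz": 0,"fingers": 1}
  force: 40

```text
t: 4.85
eef_pos: [0.5262, 0.245, 0.2514]
tool_rot: [-3.019, -0.868, -0.003]
contact_force: [-1.1, -0.8, 6.1]
grip_width: 0.275
```

>>> send_rows:
  series:
    - {"wx": 0,"wy": 0,"wz": 0,"dx": 0,"dy": 0,"dz": 1,"fingers": 1}
    - {"wx": 0,"wy": 0,"wz": 0,"dx": 0,"dy": 0,"dz": 2,"fingers": 1}
    - {"wx": 0,"wy": 0,"wz": 0,"dx": 0,"dy": 0,"dz": 3,"fingers": 1}
    - {"wx": 0,"wy": 0,"wz": 0,"dx": 0,"dy": 0,"dz": 3,"fingers": 1}
    - {"wx": 0,"wy": 0,"wz": 0,"dx": 0,"dy": 0,"dz": 3,"fingers": 1}
    - {"wx": 0,"wy": 0,"wz": 0,"dx": 0,"dy": 0,"dz": 1,"fingers": 1}
    - {"wx": 0,"wy": 0,"wz": 0,"dx": 0,"dy": 0,"dz": 0,"fingers": 1}
    - {"wx": 0,"wy": 0,"wz": 0,"dx": 0,"dy": 0,"dz": 0,"fingers": 1}

```text
t: 5.65
eef_pos: [0.5255, 0.2443, 0.3788]
tool_rot: [3.019, 0.868, -0.002]
contact_force: [0.4, -0.8, -1.5]
grip_width: 0.276
```

```bash
python3 - <<'E'
from h import *
np.set_printoptions(precision=4,suppress=True)
print(get_state())
a=snap('wrist','w4')['f'];b=snap('side','side1')['f']
x=cv2.resize(b[170:370,150:300],(450,600),interpolation=cv2.INTER_CUBIC)
y=cv2.resize(a[150:480,200:440],(350,481));y=np.vstack([y,np.zeros((119,350,3),np.uint8)])
cv2.imwrite('pics/crop4.png',np.hstack([x,y])[:,:,::-1])
E
```

```text
{'t': 5.65, 'q': array([ 0.1631,  0.3074, -0.8491,  1.4293,  0.2294,  1.5086, -1.688 ]), 'joint_vel': array([ 0.0011,  0.0101,  0.0032,  0.0158,  0.0022, -0.0019,  0.0006]), 'joint_torque': array([ -0.1661, -52.3036,  -9.0112, -40.8054,  -0.0134,   0.0566,
         0.0098]), 'eef_pos': array([0.5255, 0.2443, 0.3788]), 'tool_rot': array([ 3.019 ,  0.8678, -0.002 ]), 'contact_force': array([ 0.4192, -0.7932, -1.5417]), 'moment': array([ 0.0658, -0.0518,  0.0333]), 'grip_width': 0.2763624983483918}
```

View pics/crop4.png

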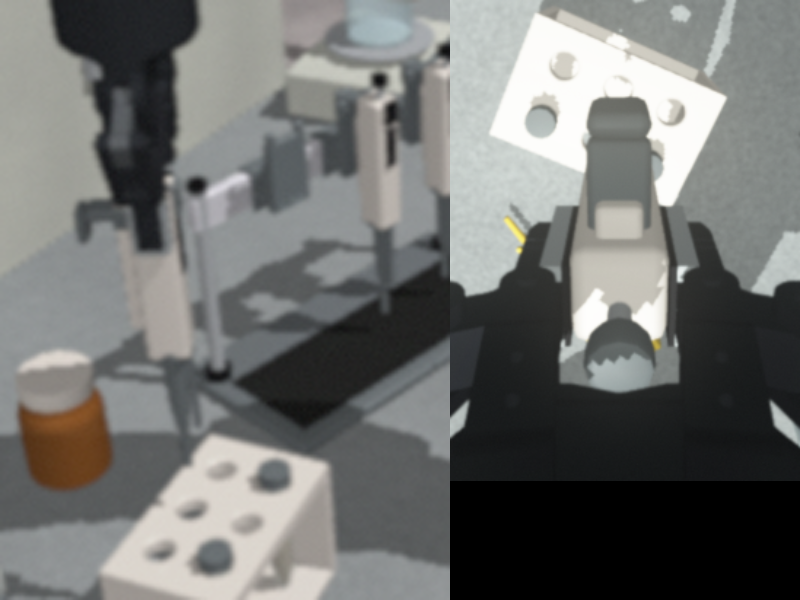

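```bash
python3 - <<'E'
from h import *
np.set_printoptions(precision=4,suppress=True)
c=load('w4');S=load('side1');st=get_state()
R=cv2.Rodrigues(np.array(st['tool_rot'],float))[0];P=np.array(st['eef_pos'])
w=lambda x,y:(200+(x-450)*240/350,150+y*330/481)
s=lambda x,y:(150+x/3,170+y/3)
L=lambda X:(R.T@(X-P))*1000
print('button',L(plane(c,w(620,355),.3624)))
print('spine far top',L(plane(c,w(620,202),.3424)),'spine near/handle edge',L(plane(c,w(620,237),.3424)))
for z in (.318,.325,.332,.341): print('hook outer edge top',z,L(plane(c,w(618,99),z)))
X,e=tri([(c,w(618,99)),(S,s(80,203))]);print('tri',X,L(X),e)
X,e=tri([(c,w(618,140)),(S,s(90,240))]);print('tip bottom?',X,L(X),e)
E
```

```text
button [ 2.8908  0.6148 15.9435]
spine far top [26.9314  0.6543 35.8875] spine near/handle edge [18.3667  0.6625 35.9075]
hook outer edge top 0.318 [44.5867  0.206  60.2465]
hook outer edge top 0.325 [46.1651  0.2098 53.2428]
hook outer edge top 0.332 [47.7435  0.2137 46.2391]
hook outer edge top 0.341 [49.7729  0.2186 37.2344]
tri [0.5624 0.2652 0.3284] [42.5959  1.7823 49.8055] [np.float64(0.004519446311449758), np.float64(0.004519446311449647)]
tip bottom? [0.5529 0.2623 0.3084] [33.0008 -0.7334 69.9042] [np.float64(0.0024195797214134414), np.float64(0.0024195797214134392)]
```

>>> send_rows:
  series:
    - {"wx": 0,"wy": 0,"wz": -0.1,"dx": 0,"dy": -3,"dz": 0,"fingers": 1}
    - {"wx": 0,"wy": 0,"wz": -0.1,"dx": 0,"dy": -3,"dz": 0,"fingers": 1}
    - {"wx": 0,"wy": 0,"wz": -0.1,"dx": 0,"dy": -3,"dz": 0,"fingers": 1}
    - {"wx": 0,"wy": 0,"wz": -0.1,"dx": 0,"dy": -3,"dz": 0,"fingers": 1}
    - {"wx": 0,"wy": 0,"wz": -0.1,"dx": 0,"dy": -3,"dz": 0,"fingers": 1}
    - {"wx": 0,"wy": 0,"wz": -0.1,"dx": 0,"dy": -3,"dz": 0,"fingers": 1}
    - {"wx": 0,"wy": 0,"wz": -0.1,"dx": 0.5,"dy": -3,"dz": 0,"fingers": 1}
    - {"wx": 0,"wy": 0,"wz": -0.1,"dx": 1,"dy": -2.8,"dz": 0,"fingers": 1}
    - {"wx": 0,"wy": 0,"wz": 0,"dx": 0,"dy": 0,"dz": 0,"fingers": 1}
    - {"wx": 0,"wy": 0,"wz": 0,"dx": 0,"dy": 0,"dz": 0,"fingers": 1}

```text
t: 6.75
eef_pos: [0.5406, 0.0061, 0.3788]
tool_rot: [-3.119, 0.377, 0.003]
contact_force: [-0.5, -0.1, -1.1]
grip_width: 0.277
```

```bash
cat > p.py <<'E'
from h import *
np.set_printoptions(precision=4,suppress=True)
def rep(ox=2.5):
    st=get_state();R=cv2.Rodrigues(np.array(st['tool_rot'],float))[0]
    yaw=np.degrees(np.arctan2(R[1,0],R[0,0]));a=np.radians(-14.2)
    xs=np.array([np.cos(a),np.sin(a)]);tgt=np.array([.6255,-.016])-(28.5+ox)/1000*xs
    print(st['t'],'pos',st['eef_pos'],'yaw',yaw,'F',st['contact_force'],'to go cm',(tgt-st['eef_pos'][:2])*100,'turn',np.radians(-14.2-yaw),'zaxis',R[:,2],st['grip_width'])
E
python3 -c "from p import *;rep()"
```

```text
6.75 pos [0.5406 0.0061 0.3788] yaw -13.787753548663881 F [-0.4671 -0.1123 -1.0598] to go cm [ 5.4897 -1.446 ] turn -0.007195057905477842 zaxis [-0.0019  0.0005 -1.    ] 0.2765633536385061
```

>>> send_rows:
  series:
    - {"wx": 0,"wy": 0,"wz": -0.007,"dx": 2,"dy": -0.5,"dz": 0,"fingers": 1}
    - {"wx": 0,"wy": 0,"wz": 0,"dx": 2,"dy": -0.5,"dz": 0,"fingers": 1}
    - {"wx": 0,"wy": 0,"wz": 0,"dx": 1.5,"dy": -0.45,"dz": 0,"fingers": 1}
    - {"wx": 0,"wy": 0,"wz": 0,"dx": 0,"dy": 0,"dz": -1.5,"fingers": 1}
    - {"wx": 0,"wy": 0,"wz": 0,"dx": 0,"dy": 0,"dz": -1.5,"fingers": 1}
    - {"wx": 0,"wy": 0,"wz": 0,"dx": 0,"dy": 0,"dz": 0,"fingers": 1}
    - {"wx": 0,"wy": 0,"wz": 0,"dx": 0,"dy": 0,"dz": 0,"fingers": 1}

```text
t: 7.45
eef_pos: [0.5949, -0.0075, 0.3495]
tool_rot: [3.117, -0.386, -0.002]
contact_force: [0.5, 0.2, -0.8]
grip_width: 0.278
```

```bash
python3 - <<'E'
from p import *
rep()
a=snap('wrist','w5')['f'];b=snap('side','side2')['f']
x=cv2.resize(b[170:290,215:315],(400,480),interpolation=cv2.INTER_CUBIC)
y=cv2.resize(a[160:400,220:420],(400,480),interpolation=cv2.INTER_CUBIC)
cv2.imwrite('pics/crop5.png',np.hstack([x,y])[:,:,::-1])
E
```

```text
7.45 pos [ 0.5949 -0.0075  0.3495] yaw -14.11096801915785 F [ 0.4712  0.1812 -0.8414] to go cm [ 0.0529 -0.0889] turn -0.0015539012052680165 zaxis [-0.0012 -0.0003 -1.    ] 0.27842486842368985
```

View pics/crop5.png

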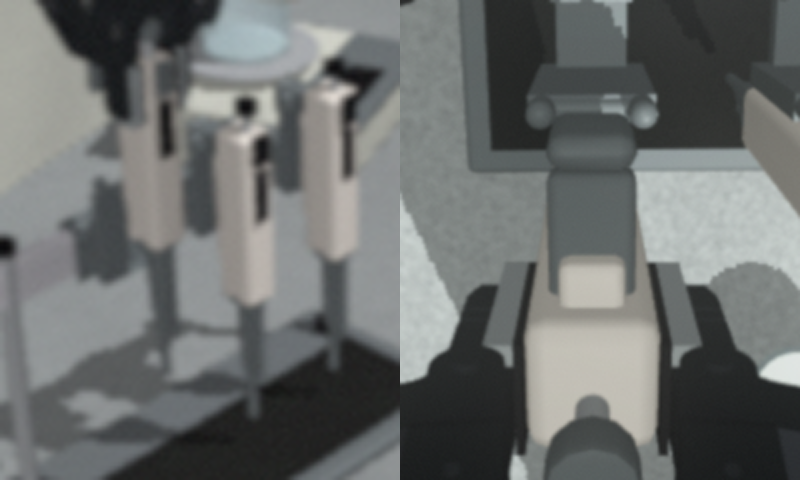

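```bash
python3 - <<'E'
from p import *
c=load('w5');st=get_state();R=cv2.Rodrigues(np.array(st['tool_rot'],float))[0];P=np.array(st['eef_pos'])
w=lambda x,y:(220+(x-400)/2,160+y/2)
L=lambda X:(R.T@(X-P))*1000
h=[plane(c,w(541,112),.230),plane(c,w(643,113),.230)]
m=(h[0]+h[1])/2;print('horns tool',L(h[0]),L(h[1]),'mid',L(m),m,np.linalg.norm(h[0]-h[1])*1000)
def width(pl,pr,W):   # depth from known width
    o,a=ray(c,pl);_,b=ray(c,pr);f=c['R'][2];a=a/(a@f);b=b/(b@f);s=W/np.linalg.norm(a-b);return o+s*(a+b)/2
for n,pl,pr,W in(('hook tip top',(548,140),(635,140),.016),('hook flat far',(549,172),(635,172),.016),('hook flat near',(549,290),(636,290),.016),('handle front top',(526,330),(658,330),.024),('horns',(541,112),(643,113),.028)):
    X=width(w(*pl),w(*pr),W);print(n,L(X),X)
for z in(.285,.29,.295,.30): print(z,'tip outer',L(plane(c,w(591,116),z)),'flat end',L(plane(c,w(591,170),z)), 'spine face', L(plane(c,w(591,262),z)))
print('handle top edge z',L(plane(c,w(591,320),P[2]-.0365)),'button ',proj(c,P+R@np.array([0,0,.0165])))
E
```

```text
horns tool [ 31.6579 -13.1761 120.6301] [ 31.3999  14.2963 120.6331] mid [ 31.5289   0.5601 120.6316] [ 0.626 -0.016  0.23 ] 27.47358370881711
hook tip top [40.0087  0.3478 59.4819] [ 0.6343 -0.0178  0.2912]
hook flat far [33.9216  0.446  59.2318] [ 0.6283 -0.0164  0.2914]
hook flat near [13.6589  0.5467 51.3151] [ 0.6086 -0.0116  0.2993]
handle front top [ 7.4199  0.4555 47.7208] [ 0.6026 -0.01    0.3029]
horns [ 30.7235   0.5634 124.2399] [ 0.6253 -0.0158  0.2264]
0.285 tip outer [43.1179  0.2562 65.6424] flat end [32.3312  0.2637 65.6323] spine face [12.7555  0.2773 65.614 ]
0.29 tip outer [44.2594  0.2533 60.6434] flat end [33.8774  0.2606 60.6337] spine face [15.0361  0.2737 60.6161]
0.295 tip outer [45.4008  0.2505 55.6445] flat end [35.4235  0.2575 55.6352] spine face [17.3167  0.27   55.6183]
0.3 tip outer [46.5423  0.2476 50.6456] flat end [36.9697  0.2543 50.6366] spine face [19.5973  0.2664 50.6204]
handle top edge z [15.6964  0.2632 36.5147] button  [314.5756 402.993 ]
```

>>> send_rows:
  series:
    - {"wx": 0,"wy": 0,"wz": 0,"dx": 0.12,"dy": -0.05,"dz": -1,"fingers": 1}
    - {"wx": 0,"wy": 0,"wz": 0,"dx": 0,"dy": 0,"dz": -1.2,"fingers": 1}
    - {"wx": 0,"wy": 0,"wz": 0,"dx": 0,"dy": 0,"dz": -1,"fingers": 1}
    - {"wx": 0,"wy": 0,"wz": 0,"dx": 0,"dy": 0,"dz": -0.3,"fingers": 1}
    - {"wx": 0,"wy": 0,"wz": 0,"dx": 0,"dy": 0,"dz": -0.3,"fingers": 1}
    - {"wx": 0,"wy": 0,"wz": 0,"dx": 0,"dy": 0,"dz": 0,"fingers": 1}

```text
t: 8.15
eef_pos: [0.5969, -0.0085, 0.3116]
tool_rot: [3.118, -0.387, -0.001]
contact_force: [-0.6, -0.4, -0.8]
grip_width: 0.278
```

```bash
python3 - <<'E'
from p import *
rep()
a=snap('wrist','w6')['f'];b=snap('side','side3')['f']
x=cv2.resize(b[170:290,215:315],(400,480),interpolation=cv2.INTER_CUBIC)
y=cv2.resize(a[160:400,220:420],(400,480),interpolation=cv2.INTER_CUBIC)
cv2.imwrite('pics/crop6.png',np.hstack([x,y])[:,:,::-1])
E
```

```text
8.15 pos [ 0.5969 -0.0085  0.3116] yaw -14.1633012850678 F [-0.6482 -0.4091 -0.8176] to go cm [-0.1423  0.0067] turn -0.0006405134068176977 zaxis [-0.0004  0.     -1.    ] 0.2777381822310707
```

View pics/crop6.png

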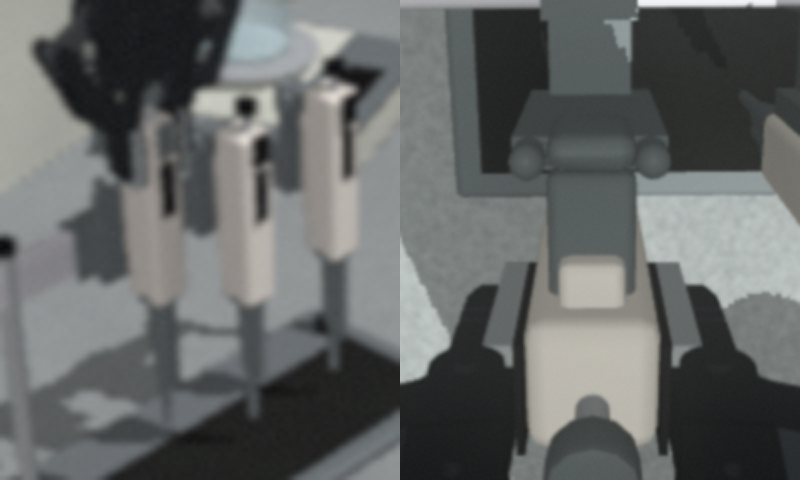

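```bash
python3 - <<'E'
from p import *
c=load('w6');st=get_state();R=cv2.Rodrigues(np.array(st['tool_rot'],float))[0];P=np.array(st['eef_pos'])
w=lambda x,y:(220+(x-400)/2,160+y/2)
L=lambda X:(R.T@(X-P))*1000
print('horns mid',L((plane(c,w(526,160),.230)+plane(c,w(653,160),.230))/2))
for z in(.235,.24,.245):print('tip bottom',z,L(plane(c,w(591,113),z)))
for z in(.255,.26,.265):print('flat end',z,L(plane(c,w(591.5,170),z)))
E
```

```text
horns mid [29.839   0.0666 82.2808]
tip bottom 0.235 [41.4916  0.3942 77.2862]
tip bottom 0.24 [42.6054  0.3936 72.2867]
tip bottom 0.245 [43.7192  0.393  67.2872]
flat end 0.255 [35.2439  0.4843 57.2833]
flat end 0.26 [36.7842  0.48   52.284 ]
flat end 0.265 [38.3245  0.4757 47.2847]
```

>>> send_rows:
  series:
    - {"wx": 0,"wy": 0,"wz": 0,"dx": 0,"dy": 0,"dz": -0.3,"fingers": 1}
    - {"wx": 0,"wy": 0,"wz": 0,"dx": 0,"dy": 0,"dz": -0.3,"fingers": 1}
    - {"wx": 0,"wy": 0,"wz": 0,"dx": 0,"dy": 0,"dz": -0.3,"fingers": 1}
    - {"wx": 0,"wy": 0,"wz": 0,"dx": 0,"dy": 0,"dz": -0.2,"fingers": 1}
    - {"wx": 0,"wy": 0,"wz": 0,"dx": 0,"dy": 0,"dz": 0,"fingers": 1}

```text
t: 8.75
eef_pos: [0.5968, -0.0085, 0.3005]
tool_rot: [3.117, -0.387, -0.001]
contact_force: [0.7, -0.2, -1.1]
grip_width: 0.274
```

>>> send_rows:
  series:
    - {"wx": 0,"wy": 0,"wz": 0,"dx": 0,"dy": 0,"dz": -0.2,"fingers": 1}
    - {"wx": 0,"wy": 0,"wz": 0,"dx": 0,"dy": 0,"dz": -0.2,"fingers": 1}
    - {"wx": 0,"wy": 0,"wz": 0,"dx": 0,"dy": 0,"dz": 0,"fingers": 1}

```text
t: 9.05
eef_pos: [0.5968, -0.0085, 0.2966]
tool_rot: [3.117, -0.387, -0.001]
contact_force: [-0.2, -0.7, -0.2]
grip_width: 0.273
```

>>> send_rows:
  series:
    - {"wx": 0,"wy": 0,"wz": 0,"dx": 0,"dy": 0,"dz": -0.2,"fingers": 1}
    - {"wx": 0,"wy": 0,"wz": 0,"dx": 0,"dy": 0,"dz": -0.2,"fingers": 1}
    - {"wx": 0,"wy": 0,"wz": 0,"dx": 0,"dy": 0,"dz": 0,"fingers": 1}

```text
t: 9.35
eef_pos: [0.5968, -0.0085, 0.2926]
tool_rot: [3.117, -0.387, -0.001]
contact_force: [0.9, 0.9, -1.1]
grip_width: 0.272
```

>>> send_rows:
  series:
    - {"wx": 0,"wy": 0,"wz": 0,"dx": 0,"dy": 0,"dz": -0.15,"fingers": 1}
    - {"wx": 0,"wy": 0,"wz": 0,"dx": 0,"dy": 0,"dz": -0.15,"fingers": 1}
    - {"wx": 0,"wy": 0,"wz": 0,"dx": 0,"dy": 0,"dz": 0,"fingers": 1}

```text
t: 9.65
eef_pos: [0.5969, -0.0085, 0.2897]
tool_rot: [3.118, -0.387, -0.0]
contact_force: [0.4, -0.5, -1.2]
grip_width: 0.275
```

>>> send_rows:
  series:
    - {"wx": 0,"wy": 0,"wz": 0,"dx": 0,"dy": 0,"dz": -0.15,"fingers": 1}
    - {"wx": 0,"wy": 0,"wz": 0,"dx": 0,"dy": 0,"dz": -0.15,"fingers": 1}
    - {"wx": 0,"wy": 0,"wz": 0,"dx": 0,"dy": 0,"dz": 0,"fingers": 1}

```text
t: 9.95
eef_pos: [0.5968, -0.0085, 0.2867]
tool_rot: [3.118, -0.387, -0.001]
contact_force: [0.6, 0.1, -0.7]
grip_width: 0.278
```

>>> send_rows:
  series:
    - {"wx": 0,"wy": 0,"wz": 0,"dx": 0,"dy": 0,"dz": -0.15,"fingers": 1}
    - {"wx": 0,"wy": 0,"wz": 0,"dx": 0,"dy": 0,"dz": 0,"fingers": 1}

```text
t: 10.15
eef_pos: [0.5969, -0.0085, 0.2853]
tool_rot: [3.117, -0.387, -0.0]
contact_force: [-0.2, -0.9, -0.5]
grip_width: 0.277
```

>>> send_rows:
  series:
    - {"wx": 0,"wy": 0,"wz": 0,"dx": 0,"dy": 0,"dz": -0.15,"fingers": 1}
    - {"wx": 0,"wy": 0,"wz": 0,"dx": 0,"dy": 0,"dz": 0,"fingers": 1}

```text
t: 10.35
eef_pos: [0.5968, -0.0085, 0.2837]
tool_rot: [3.118, -0.387, -0.0]
contact_force: [-0.1, -0.6, -0.2]
grip_width: 0.277
```

>>> send_rows:
  series:
    - {"wx": 0,"wy": 0,"wz": 0,"dx": 0,"dy": 0,"dz": -0.1,"fingers": 1}
    - {"wx": 0,"wy": 0,"wz": 0,"dx": 0,"dy": 0,"dz": 0,"fingers": 1}

```text
t: 10.55
eef_pos: [0.5969, -0.0085, 0.2828]
tool_rot: [3.118, -0.387, -0.0]
contact_force: [0.6, -0.3, -1.4]
grip_width: 0.278
```

>>> send_rows:
  series:
    - {"wx": 0,"wy": 0,"wz": 0,"dx": 0,"dy": 0,"dz": -0.1,"fingers": 1}
    - {"wx": 0,"wy": 0,"wz": 0,"dx": 0,"dy": 0,"dz": 0,"fingers": 1}

```text
t: 10.75
eef_pos: [0.5969, -0.0085, 0.2818]
tool_rot: [3.117, -0.387, -0.0]
contact_force: [-0.6, -0.4, -0.4]
grip_width: 0.276
```

>>> send_rows:
  series:
    - {"wx": 0,"wy": 0,"wz": 0,"dx": 0,"dy": 0,"dz": -0.1,"fingers": 1}
    - {"wx": 0,"wy": 0,"wz": 0,"dx": 0,"dy": 0,"dz": 0,"fingers": 1}

```text
t: 10.95
eef_pos: [0.597, -0.0084, 0.2812]
tool_rot: [3.118, -0.387, 0.001]
contact_force: [0.0, -0.1, -0.1]
grip_width: 0.278
```

>>> send_rows:
  series:
    - {"wx": 0,"wy": 0,"wz": 0,"dx": 0,"dy": 0,"dz": -0.1,"fingers": 1}
    - {"wx": 0,"wy": 0,"wz": 0,"dx": 0,"dy": 0,"dz": 0,"fingers": 1}

```text
t: 11.15
eef_pos: [0.597, -0.0084, 0.2809]
tool_rot: [3.117, -0.387, 0.001]
contact_force: [-3.6, -0.8, 7.0]
grip_width: 0.278
```

>>> send_rows:
  series:
    - {"wx": 0,"wy": 0,"wz": 0,"dx": 0,"dy": 0,"dz": 0,"fingers": 1}
    - {"wx": 0,"wy": 0,"wz": 0,"dx": 0,"dy": 0,"dz": 0,"fingers": 1}
    - {"wx": 0,"wy": 0,"wz": 0,"dx": 0,"dy": 0,"dz": 0,"fingers": 1}

```text
t: 11.45
eef_pos: [0.597, -0.0084, 0.2809]
tool_rot: [3.117, -0.387, 0.002]
contact_force: [-2.7, -0.3, 6.4]
grip_width: 0.273
```

```bash
python3 - <<'E'
from p import *
rep()
a=snap('wrist','w7')['f'];b=snap('side','side4')['f']
x=cv2.resize(b[170:290,215:315],(400,480),interpolation=cv2.INTER_CUBIC)
y=cv2.resize(a[160:400,220:420],(400,480),interpolation=cv2.INTER_CUBIC)
cv2.imwrite('pics/crop7.png',np.hstack([x,y])[:,:,::-1])
E
```

```text
11.45 pos [ 0.597  -0.0084  0.2809] yaw -14.160754636800945 F [-2.7397 -0.2779  6.3764] to go cm [-0.1583 -0.0003] turn -0.0006849608039645095 zaxis [ 0.0009 -0.0004 -1.    ] 0.2728154042518623
```

View pics/crop7.png

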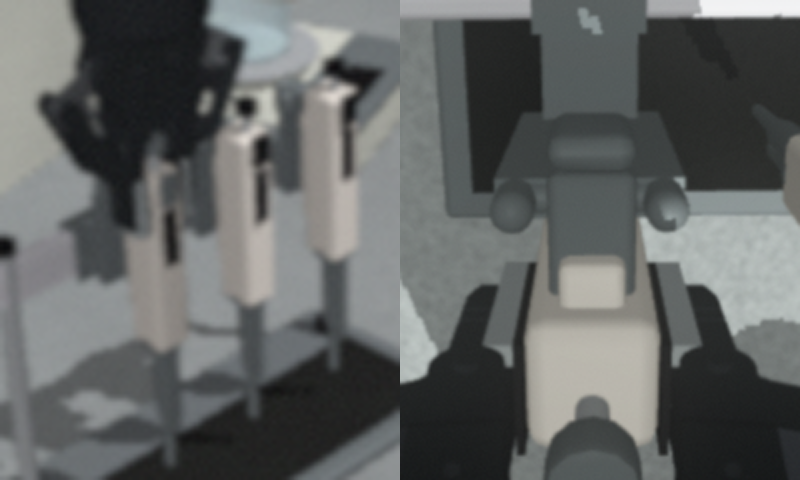

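>>> send_rows:
  series:
    - {"wx": 0,"wy": 0,"wz": 0,"dx": 0,"dy": 0,"dz": -0.01,"fingers": 1}
    - {"wx": 0,"wy": 0,"wz": 0,"dx": 0,"dy": 0,"dz": 0,"fingers": 1}
    - {"wx": 0,"wy": 0,"wz": 0,"dx": 0,"dy": 0,"dz": 0,"fingers": 1}
    - {"wx": 0,"wy": 0,"wz": 0,"dx": 0,"dy": 0,"dz": 0,"fingers": 1}

```text
t: 11.95
eef_pos: [0.597, -0.0084, 0.2808]
tool_rot: [3.117, -0.387, 0.002]
contact_force: [-3.6, -0.5, 6.9]
grip_width: 0.276
```

>>> send_rows:
  series:
    - {"wx": 0,"wy": 0,"wz": 0,"dx": 0,"dy": 0,"dz": 0,"fingers": 1}
    - {"wx": 0,"wy": 0,"wz": 0,"dx": 0,"dy": 0,"dz": 0,"fingers": 1}
    - {"wx": 0,"wy": 0,"wz": 0,"dx": 0,"dy": 0,"dz": 0,"fingers": 1}

```text
t: 12.25
eef_pos: [0.597, -0.0084, 0.2808]
tool_rot: [3.117, -0.387, 0.002]
contact_force: [-3.0, 0.3, 7.6]
grip_width: 0.275
```

>>> send_rows:
  series:
    - {"wx": 0,"wy": 0,"wz": 0,"dx": 0,"dy": 0,"dz": 0.06,"fingers": 1}
    - {"wx": 0,"wy": 0,"wz": 0,"dx": 0,"dy": 0,"dz": 0.06,"fingers": 1}
    - {"wx": 0,"wy": 0,"wz": 0,"dx": 0,"dy": 0,"dz": 0,"fingers": 1}
  force: 20

```text
t: 12.55
eef_pos: [0.597, -0.0085, 0.2811]
tool_rot: [3.118, -0.387, 0.0]
contact_force: [-0.5, -0.0, 2.9]
grip_width: 0.276
```

>>> send_rows:
  series:
    - {"wx": 0,"wy": 0,"wz": 0,"dx": 0,"dy": 0,"dz": 0.03,"fingers": 1}
    - {"wx": 0,"wy": 0,"wz": 0,"dx": 0,"dy": 0,"dz": 0,"fingers": 2.4}
    - {"wx": 0,"wy": 0,"wz": 0,"dx": 0,"dy": 0,"dz": 0,"fingers": 2.7}
    - {"wx": 0,"wy": 0,"wz": 0,"dx": 0,"dy": 0,"dz": 0,"fingers": 3.1}
    - {"wx": 0,"wy": 0,"wz": 0,"dx": 0,"dy": 0,"dz": 0,"fingers": 3.8}
    - {"wx": 0,"wy": 0,"wz": 0,"dx": 0,"dy": 0,"dz": 0,"fingers": 4.6}
    - {"wx": 0,"wy": 0,"wz": 0,"dx": 0,"dy": 0,"dz": 0,"fingers": 5}
    - {"wx": 0,"wy": 0,"wz": 0,"dx": 0,"dy": 0,"dz": 0,"fingers": 5}
    - {"wx": 0,"wy": 0,"wz": 0,"dx": 0,"dy": 0,"dz": 0,"fingers": 5}

```text
t: 13.45
eef_pos: [0.5969, -0.0085, 0.2813]
tool_rot: [3.118, -0.387, 0.0]
contact_force: [-0.0, -1.1, 0.1]
grip_width: 0.584
```

>>> send_rows:
  series:
    - {"wx": 0,"wy": 0,"wz": 0,"dx": 0,"dy": 0,"dz": 1,"fingers": 5}
    - {"wx": 0,"wy": 0,"wz": 0,"dx": 0,"dy": 0,"dz": 1.5,"fingers": 5}
    - {"wx": 0,"wy": 0,"wz": 0,"dx": 0,"dy": 0,"dz": 2,"fingers": 5}
    - {"wx": 0,"wy": 0,"wz": 0,"dx": 0,"dy": 0,"dz": 3,"fingers": 5}
    - {"wx": 0,"wy": 0,"wz": 0,"dx": 0,"dy": 0,"dz": 4,"fingers": 5}
    - {"wx": 0,"wy": 0,"wz": 0,"dx": -3,"dy": 0,"dz": 2,"fingers": 5}
    - {"wx": 0,"wy": 0,"wz": 0,"dx": -4,"dy": 0,"dz": 0,"fingers": 5}
    - {"wx": 0,"wy": 0,"wz": 0,"dx": -4,"dy": 0,"dz": 0,"fingers": 5}
    - {"wx": 0,"wy": 0,"wz": 0,"dx": -2,"dy": 0,"dz": 0,"fingers": 5}
    - {"wx": 0,"wy": 0,"wz": 0,"dx": 0,"dy": 0,"dz": 0,"fingers": 5}
    - {"wx": 0,"wy": 0,"wz": 0,"dx": 0,"dy": 0,"dz": 0,"fingers": 5}

```text
t: 14.55
eef_pos: [0.467, -0.0083, 0.4178]
tool_rot: [3.117, -0.387, 0.004]
contact_force: [0.3, 0.2, -0.6]
grip_width: 0.593
```

```bash
python3 - <<'E'
from p import *
rep()
a=snap('wrist','w8')['f'];b=snap('side','side5')['f']
x=cv2.resize(b[170:320,200:325],(400,480),interpolation=cv2.INTER_CUBIC)
y=cv2.resize(a,(400,300));y=np.vstack([y,np.zeros((180,400,3),np.uint8)])
cv2.imwrite('pics/crop8.png',np.hstack([x,y])[:,:,::-1])
E
```

```text
14.55 pos [ 0.467  -0.0083  0.4178] yaw -14.170418970714586 F [ 0.2703  0.1735 -0.6103] to go cm [12.8431 -0.0068] turn -0.0005162863571593311 zaxis [ 0.0023 -0.0012 -1.    ] 0.5931231693520398
```

View pics/crop8.png

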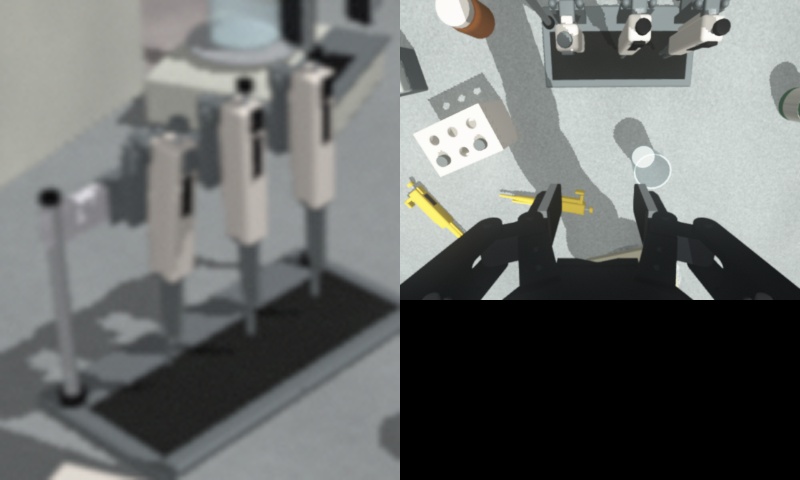

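The pipette hangs upright on the third hanger, at crop (170,205). The other two are unmoved, both tubes are still in the rack, and the gripper is clear.

```bash
python3 -c "from rig import *;print(job_done())"
```

```text
the job is handed in; nothing more can be done
None
```

The pipette now hangs by its finger hook on the empty hanger, and I handed the job in at about 14.6 s of the 54 s.

- **Lift and hang:** I lifted it out of the rack, turned it to face the hanger and let it down between the horns in 1–4 mm steps. The hook touched the bar 1–2 mm lower than the camera estimate.
- **Tug:** I pulled straight down for about 1 s while still holding it. The wrist read 6.4–7.6 N of upward force, plus about 3 N sideways, and the hook held. I then eased the pull before opening the fingers.
- **Last checks:** After I backed away, the wrist force was about zero. The final side and wrist pictures show the pipette hanging upright, with the other two pipettes, the tubes and the other things in view as they were.
- **Disagreement:** My measurements of the pipette's position along the hook direction differed by up to about 5 mm between pictures. I aimed for the middle of that range, and it went on with no contact before the seat.

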